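# Tip two crates and send the stamped one to the dispatch bar

### The arm

A 6-joint arm with a two-finger parallel gripper is mounted at the origin on a cart in front of the work surface, level with it; the furniture and walls round the work are solid. World frame = base frame: x ahead of the robot, y to its left, z up, the work surface at z = 0. Lengths are in m, angles in degrees, forces in N, time in s.
With the tool pointing down it reaches from about 0.3 to 0.75 m from the base axis. Payload 8.5 kg.
Tool frame: the origin (TCP) lies at the very end of the fingers, on their centre line; the grasp point (between the pads) lies 19 mm behind it (env.hold_point_z is the distance from the TCP to the grasp point, in m); z points along the fingers, y is the line along which they close (so a half turn about z gives the same grasp; the last joint's range is limited). The gripper opens to 85 mm and grips with 20 to 120 N. Pads are 22 mm wide; open, the fingers measure 114 mm over their backs; the gripper's body (76 mm by 85 mm) begins 54 mm behind the grasp point. The pads swing forward as they close: fully open they stand 13 mm farther back than shut.
Start: joints at [51.835, 21.807, 74.336, -0, 83.858, -12.336], TCP at [0.24, 0.495, 0.231] pointing down, gripper open.
Joint ranges: [-178.18, 178.18], [-50.72, 133.34], [12.68, 142.11], [-81.47, 261.47], [9.98, 163.14], [-165.26, 165.26]. Speed limits (degrees/s): [136.94, 136.94, 180, 180, 180, 180].

### API

Orientations are given as a 3x3 rotation matrix whose columns are the frame's x, y, z axes.
In Python, from rig import env, optics gives the robot as it stands.
- The arm moves only by the shell command python3 -m jog 'ROWS' [OPENING] [FORCE]. ROWS is JSON, a list of rows, each an object with "linear": the shift along the tool's x, y, z in units of 40 mm (1.0 is 40 mm), a list of three; "roll": the turn about the tool's z in units of 5 degrees (1.0 is 5 degrees). A call has 1 to 12 rows; each row shifts and turns the commanded pose from where the row before left it, along the tool's axes as they then stand; what a row does not reach is not made up. A row lasts 1/12 s, in which the tool goes at most 41.7 mm and 7.16 degrees, less where a joint would pass 70% of its speed; a pose out of reach is approached as far as the arm can. A call is refused whole if a number of a shift passes 1 or a number of a turn 1, either way. A call with a gripper value outside its range is refused whole. OPENING is the opening, from -1 (shut) to 1 (fully open), set as the call begins (- or left out, the last holds). The fingers move at their own pace and stop on an object; FORCE is the grip in N (left out, the last holds). Time passes only in rows, so rows that do not move let the fingers close. It gives the time, the measured TCP pose, the force, the opening and the grip force at its end, in the units of the state.
- env.observe(): the state, without advancing time (a new reading comes with each control period).
- optics.get_image(name): name is "side" or "top"; returns the picture (400x640x3 uint8, red, green, blue); there is no depth.
- optics.calibration(name): a dict with "fov_y" (degrees; the focal length in pixels is half the picture's height over the tangent of half this angle, whatever the lens; pixels are square), "cx", "cy" (the principal point, pixels), "T" (4x4, takes a point from camera to world coordinates). Camera axes: x right, y down, z forward; pixel columns grow to the right and rows downward; lengths in m; the calibration is good to about 2 mm. A picture is of the moment at which its call begins. calibration takes no time and is no camera call.
- env.close_job(): hands the job in; it is judged then, once.
The state is a dict: "time_s": time; "q": joint angles; "qvel": joint speeds; "joint_efforts": joint torques, N m; "position": TCP position; "tool_rot": TCP orientation; "ft_force": force on the tool from outside, world axes, zero at the start; "wrist_torque": the same for the moment, N m; "grip_width": finger opening in m; "gripper_force": force on a finger pad.
Only numpy, scipy, OpenCV 4.12 (cv2) and the standard library are available. Lean on these libraries where they do the work, as an engineer would, in place of code of your own. Each camera call takes 0.05 s, during which the arm holds its last target. There are 200 camera calls.

### The job

Two look-alike small wooden crates stand in front of the dispatch line, a yellow stop bar on the desk; one of them has a red stamp on its underside. With the fingers, tip each crate over forwards, towards the bar, so that it lies with its underside facing you; then push the stamped one, still lying down, along the desk until its front end is gently up against the bar, and leave the other where it fell and draw the hand back clear. Only tip and push: do not lift or carry either crate, and do not disturb the bottle, the blue pigment jar or the tape measure.

Things in the scene. Friction and masses are not known exactly. Their poses are not given: they have to be found in the camera images.
- stop_bar: dispatch line: a yellow stop bar with black ends fixed rigidly on the desk, 20 mm wide (its x), 236 mm long (its y), 20 mm high. Origin: centre of its underside; its x points forwards, from the crates to the bar and beyond, its y along the bar, z up; its face towards the crates is at x = -10 mm
- crate_a: closed plywood crate with pale edge battens, 52 mm (its x) x 56 mm (y) x 90 mm tall (z), about 0.2 kg, loose, looking just like the other. Starts upright, x roughly towards the bar. Origin: centre of its underside. Pushed forwards near the top of its near face it tips about its far bottom edge without sliding and falls over by itself past about 30 degrees
- crate_b: closed plywood crate with pale edge battens, 52 mm (its x) x 56 mm (y) x 90 mm tall (z), about 0.2 kg, loose, looking just like the other. Starts upright, x roughly towards the bar. Origin: centre of its underside. Tips like crate_a. Tipped, either lies 90 mm long, 56 wide, 52 high, underside towards the robot; pushed low there it slides
- crate_a_mid (a point): centre of crate_a's volume, 45 mm above its underside along its z
- crate_b_mid (a point): centre of crate_b's volume, 45 mm above its underside along its z
- crate_a_toe (a point): middle of crate_a's far bottom edge (26 mm along its x from its origin), the edge it tips about; it stays down on the desk unless the crate is lifted or tipped another way
- crate_b_toe (a point): the same edge point of crate_b
- stamp (a point): centre of the red stamp (a 35 mm red ring round a red bar), on the underside of one of the two crates (within 4 mm of that crate's origin); the other crate's underside is plain
- bottle_white: white bottle with a blue cap, 42 mm across, 91 mm tall, standing beyond the bar; origin: centre of its underside; bystander
- pigment_blue: blue pigment jar with a black cap, 39 mm across, 54 mm tall, standing beyond the bar; origin: centre of its underside; bystander
- tape_measure: yellow tape measure, 59 x 73 x 26 mm, lying on the near left of the crates; origin: centre of its underside; bystander
Not all that is in view belongs to the job. Leave any turquoise look-alike of the crate_a alone.

How it is judged (in metres and radians):
On the way, in this order (a step that is already met when the one before it is completed fails the run):
1. both crates lie tipped over forwards, undersides towards the robot (angle between crate_a's own z axis and vertical between 1.45 and 1.69 rad and height (world z) of each of crate_a_toe, crate_b_toe below 0.015 m and angle between crate_b's own z axis and vertical between 1.45 and 1.69 rad), for 0.3 s.
2. the stamped crate (crate_a) lies up against the stop bar (angle between crate_a's own z axis and vertical between 1.45 and 1.69 rad and height (world z) of crate_a_toe below 0.015 m and x of crate_a_mid in the frame of stop_bar between -0.064 and -0.045 m and y of crate_a_mid in the frame of stop_bar between -0.12 and 0.12 m), for 0.2 s.
At the end, for the whole second after the job is handed in: both crates at rest, tipped (z axis within 7 degrees of level, far bottom edge down); crate_a (stamped) has its centre 45 to 64 mm before the bar's centre line (55 touching) and within 120 mm of its middle; crate_b centre under 120 mm from its start, over 100 mm short of the bar; hand clear (all of step 2 and angle between crate_b's own z axis and vertical between 1.45 and 1.69 rad and height (world z) of crate_b_toe below 0.015 m and distance of crate_b_mid from where it was at the start of the episode below 0.12 m and x of crate_b_mid in the frame of stop_bar below -0.1 m and linear speed of each of crate_a, crate_b below 0.02 m/s and contact force between the fingers and anything else below 0.5 N).
It fails at once if the stamped crate is rammed against the stop bar (over 30 N) (contact force between crate_a and stop_bar above 30 N).
It fails at once if a crate is lifted or carried (its far bottom edge leaves the desk by 20 mm) (height (world z) of any of crate_a_toe, crate_b_toe above 0.02 m).
It fails at once if the bottle is moved by 15 mm or knocked over (distance of bottle_white from where it was at the start of the episode above 0.015 m or angle between bottle_white's own z axis and vertical above 0.3 rad).
It fails at once if the blue jar is moved by 15 mm or knocked over (distance of pigment_blue from where it was at the start of the episode above 0.015 m or angle between pigment_blue's own z axis and vertical above 0.3 rad).
It fails at once if the tape measure is moved by 15 mm or knocked over (distance of tape_measure from where it was at the start of the episode above 0.015 m or angle between tape_measure's own z axis and vertical above 0.3 rad).
It also fails if it takes over 58 s, if anything falls off the work surface, if the arm or the gripper's body presses on something with over 40 N, if the wrist force passes 120 N, or if a joint passes its speed limit or range.

## Working session

There is one attempt and no reset: what is moved stays moved. The work goes in short steps, Python scripts to look and compute and a shell command to move; the robot and the scene stay as the last step left them, time stands still between calls to the robot, and variables do not carry over. Pictures are saved under pics/ and viewed, at most 10 in all, crops included, and the job is handed in when it is done.

```bash
mkdir -p pics; ls
python3 - <<'E'
from rig import env, optics
import cv2,numpy as np
np.set_printoptions(precision=4,suppress=True)
for n in("side","top"):
    cv2.imwrite(f"pics/{n}0.png",optics.get_image(n)[:,:,::-1]); c=optics.calibration(n); print(n,c)
print(env.observe())
E
```

```text
pics
side {'fov_y': 53.1614004575938, 'cx': 324.6980020570221, 'cy': 203.76635811531594, 'T': array([[ 0.9996, -0.0233,  0.0138,  0.5437],
       [-0.022 , -0.3976,  0.9173, -0.8523],
       [-0.0159, -0.9172, -0.398 ,  0.4018],
       [ 0.    ,  0.    ,  0.    ,  1.    ]])}
top {'fov_y': 43.212076097321294, 'cx': 327.78764231881956, 'cy': 201.36912963114486, 'T': array([[-0.025 , -0.9926,  0.1191,  0.4541],
       [-0.9996,  0.023 , -0.0175, -0.075 ],
       [ 0.0147, -0.1195, -0.9927,  1.1702],
       [ 0.    ,  0.    ,  0.    ,  1.    ]])}
{'time_s': 0.1, 'q': array([ 51.8351,  21.8368,  74.379 ,   0.0005,  83.8571, -12.3365]), 'qvel': array([ 0.0123, -0.011 , -0.2544,  0.1133,  0.0123,  0.0435]), 'joint_efforts': array([  0.0034, -44.9222, -23.1658,  -0.0003,   0.0037,  -0.    ]), 'position': array([0.2395, 0.4948, 0.2308]), 'tool_rot': array([[-0.9001,  0.4357, -0.0008],
       [ 0.4357,  0.9001, -0.001 ],
       [ 0.0003, -0.0012, -1.    ]]), 'ft_force': array([-0.581 ,  0.0119, -0.0456]), 'wrist_torque': array([ 0.021 , -0.0529, -0.0147]), 'gripper_force': 0.0, 'grip_width': 0.08524043641377556}
```

View pics/side0.png

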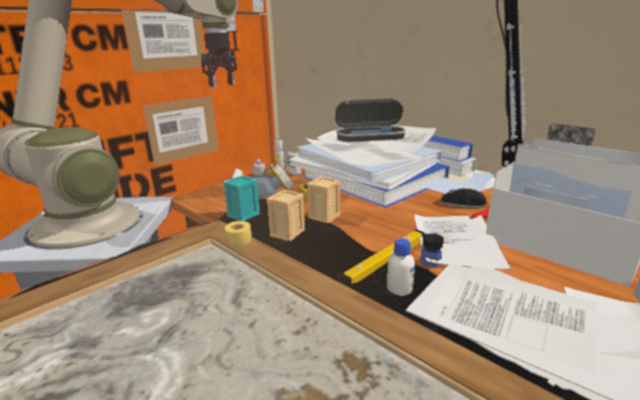

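View pics/top0.png

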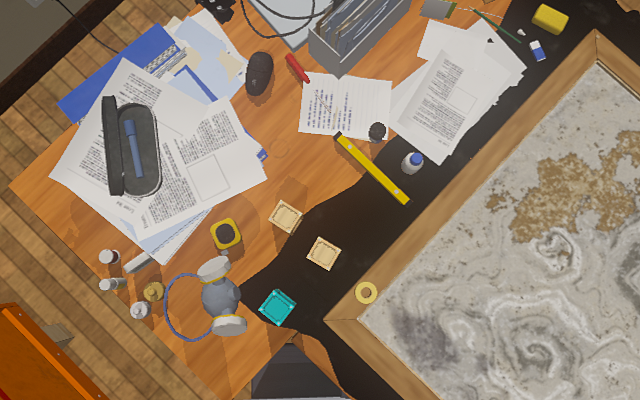

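Side view shows two plywood crates at about (287,215) and (323,200), a teal look-alike at (241,198) and the bar from (350,276) to (420,236). In the top view the crates are at (286,217) and (323,253), teal at (277,307), the bar from (337,136) to (408,201), bottle at (412,162), blue jar at (377,131), and the yellow tape measure at (226,234).

The candidates are the plain wood boxes at top (286,217) and (323,253), which fit "crate_a/b". The teal one at (277,307) is the decoy.

```bash
cat > h.py <<'E'
import numpy as np,cv2
from rig import env,optics
np.set_printoptions(precision=4,suppress=True)
def ray(n,px):
    c=optics.calibration(n);f=200/np.tan(np.radians(c['fov_y']/2));T=c['T']
    d=T[:3,:3]@np.array([(px[0]-c['cx'])/f,(px[1]-c['cy'])/f,1]);return T[:3,3],d
def onz(n,px,z=0.):
    o,d=ray(n,px);return o+d*(z-o[2])/d[2]
def tri(a,b):
    (o,d),(p,e)=ray('top',a),ray('side',b)
    s,t=np.linalg.lstsq(np.c_[d,-e],p-o,rcond=None)[0]
    return (o+s*d+p+t*e)/2,np.linalg.norm(o+s*d-p-t*e)
def proj(n,X):
    c=optics.calibration(n);f=200/np.tan(np.radians(c['fov_y']/2));T=c['T']
    v=T[:3,:3].T@(np.asarray(X)-T[:3,3]);return np.array([c['cx']+f*v[0]/v[2],c['cy']+f*v[1]/v[2]])
E
python3 - <<'E'
from h import *
t=cv2.imread('pics/top0.png');s=cv2.imread('pics/side0.png')
a=cv2.resize(t[110:330,200:430],None,fx=3.4,fy=2.7*3.4/3.4,interpolation=cv2.INTER_CUBIC)
a=cv2.resize(t[110:330,200:430],None,fx=2.7,fy=2.7,interpolation=cv2.INTER_CUBIC)
cv2.imwrite('pics/tc.png',a)
cv2.imwrite('pics/sc.png',cv2.resize(s[160:300,210:450],None,fx=3.3,fy=3.3,interpolation=cv2.INTER_CUBIC))
hsv=cv2.cvtColor(t,cv2.COLOR_BGR2HSV)
m=cv2.inRange(hsv,(10,20,150),(28,150,255))
for roi in((262,195,310,242),(300,230,348,276)):
    mm=np.zeros_like(m);x0,y0,x1,y1=roi;mm[y0:y1,x0:x1]=m[y0:y1,x0:x1]
    k=max(cv2.findContours(mm,0,2)[0],key=cv2.contourArea);r=cv2.minAreaRect(k);b=cv2.boxPoints(r)
    print(r);P=np.array([onz('top',q,.09) for q in b]);print(P[:,:2],P.mean(0),[np.linalg.norm(P[i]-P[i-1]) for i in range(4)])
y=cv2.inRange(hsv,(20,170,120),(32,255,255));y[:120]=0;y[:,:325]=0;y[215:]=0;y[:,412:]=0
k=max(cv2.findContours(y,0,2)[0],key=cv2.contourArea);r=cv2.minAreaRect(k);b=cv2.boxPoints(r);P=np.array([onz('top',q,.02) for q in b]);print('bar',r,b,P)
for nm,p,z in(("bottle",(413,158),.09),("jar",(377,131),.054),("tape",(226,234),.026),("teal",(277,307),.09)):print(nm,onz('top',p,z))
E
```

```text
((285.69635009765625, 216.83291625976562), (29.138023376464844, 24.841400146484375), 32.905242919921875)
[[ 0.5479  0.0376]
 [ 0.5923  0.0082]
 [ 0.5568 -0.0438]
 [ 0.5128 -0.0142]] [ 0.5524 -0.003   0.09  ] [np.float64(0.06257522078889508), np.float64(0.05325547804297336), np.float64(0.0629114037200428), np.float64(0.05309113402475998)]
((323.39703369140625, 253.3382110595703), (26.7537784576416, 24.867294311523438), 30.963754653930664)
[[ 0.4655 -0.0438]
 [ 0.5101 -0.0721]
 [ 0.4796 -0.1203]
 [ 0.4353 -0.0919]] [ 0.4726 -0.082   0.09  ] [np.float64(0.056726773068258456), np.float64(0.052773117461005464), np.float64(0.05703266201669404), np.float64(0.0526385649597126)]
bar ((372.8215637207031, 169.18507385253906), (93.47693634033203, 8.843801498413086), 43.9583740234375) [[336.1078 139.9253]
 [342.2466 133.5592]
 [409.5354 198.4448]
 [403.3966 204.811 ]] [[ 0.7357 -0.1183  0.02  ]
 [ 0.7506 -0.1331  0.02  ]
 [ 0.5945 -0.2836  0.02  ]
 [ 0.5801 -0.2689  0.02  ]]
bottle [ 0.6747 -0.2825  0.09  ]
jar [ 0.7461 -0.2104  0.054 ]
tape [0.5225 0.1364 0.026 ]
teal [0.3629 0.018  0.09  ]
```

View pics/tc.png

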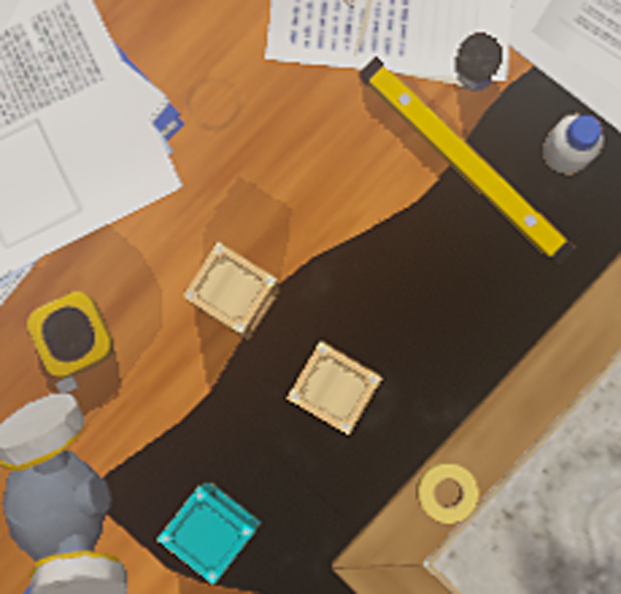

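View pics/sc.png

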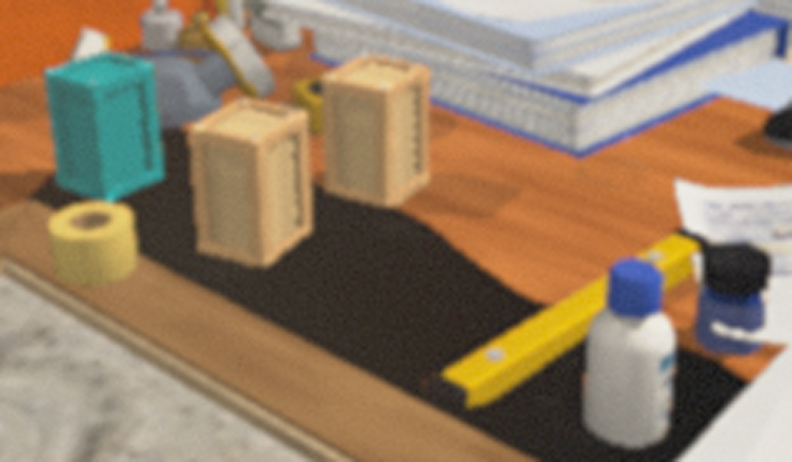

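The crops confirm it: the two wooden crates are at world (0.554, 0.00) and (0.473, -0.082), facing about -33°. Their top faces measure about 52×56 mm at z=90 mm. The bar normal is about -46°. I'll check heights with two views, then move the shut hand in behind crate 1, the one at (0.554, 0.00).

```bash
python3 - <<'E'
from h import *
# corner nearest side view: top crop & side crop (same corners), crate2 right-top corner and crate1
c=lambda p:(200+p[0]/2.7,110+p[1]/2.7); s=lambda p:(210+p[0]/3.3,160+p[1]/3.3)
for n,a,b in(("c2 corner -v-u.. ",(348,433),(262,130)),("c2 far",(382,378),(310,107)),("c1 far",(276,283),(429,68)),("bar end",(556,255),(470,395))):
    print(n,tri(c(a),s(b)))
E
python3 -m jog '[{"linear":[0,0,0],"roll":1},{"linear":[0,0,0],"roll":0.44},{"linear":[-0.9,-0.48,0],"roll":0},{"linear":[-0.9,-0.48,0],"roll":0},{"linear":[-0.9,-0.48,0],"roll":0},{"linear":[-0.9,-0.48,0],"roll":0},{"linear":[-0.9,-0.48,0],"roll":0},{"linear":[-0.9,-0.48,0],"roll":0},{"linear":[-0.9,-0.48,0],"roll":0},{"linear":[-0.9,-0.48,0],"roll":0}]' -1 20
```

```text
c2 corner -v-u..  (array([ 0.4593, -0.0912,  0.083 ]), np.float64(0.04629645196408694))
c2 far (array([ 0.4962, -0.1191,  0.1084]), np.float64(0.035928311478011135))
c1 far (array([ 0.5724, -0.0393,  0.1014]), np.float64(0.03508876300317152))
bar end (array([ 0.5898, -0.277 ,  0.0085]), np.float64(0.015519056474811957))
time_s: 0.93
position: [0.3977, 0.2074, 0.2313]
tool_rot: [[-0.838, 0.545, -0.0], [0.545, 0.838, -0.0], [0.0, -0.0, -1.0]]
ft_force: [0.2, 1.2, 0.0]
grip_width: 0.0003
gripper_force: 0.0
```

Run:
```python
from h import *
c=lambda p:(200+p[0]/2.7,110+p[1]/2.7); s=lambda p:(210+p[0]/3.3,160+p[1]/3.3)
for n,a,b in(("c2 -y",(382,378),(262,130)),("c2 +x",(322,343),(310,107)),("c1 +x",(218,243),(429,68)),("c1 -y",(276,283),(387,88)),("bar end",(556,255),(470,385))):
    print(n,tri(c(a),s(b)))
```

```text
c2 -y (array([ 0.4817, -0.1202,  0.0952]), np.float64(0.006318389776498778))
c2 +x (array([ 0.5098, -0.0738,  0.0909]), np.float64(0.005000305359263068))
c1 +x (array([0.5911, 0.0074, 0.0855]), np.float64(0.0030237703266616767))
c1 -y (array([ 0.5591, -0.0384,  0.0889]), np.float64(0.006200286920678472))
bar end (array([ 0.5895, -0.2761,  0.014 ]), np.float64(0.0161384474971145))
```

```bash
python3 -m jog '[{"linear":[-0.9,-0.3,0],"roll":0},{"linear":[-0.9,-0.3,0],"roll":0},{"linear":[-0.75,-0.2,0.5],"roll":0},{"linear":[0,0,0],"roll":0}]'
```

```text
time_s: 1.27
position: [0.4674, 0.123, 0.2084]
tool_rot: [[-0.836, 0.549, -0.003], [0.549, 0.836, -0.001], [0.002, -0.003, -1.0]]
ft_force: [-0.5, 0.5, -0.5]
grip_width: -0.0001
gripper_force: 0.0
```

Corner heights come out at 85–95 mm against the stated 90 mm, so the fix is good. Now down behind crate 1.

```bash
python3 -m jog '[{"linear":[-0.55,-0.7,0],"roll":0},{"linear":[-0.55,-0.7,0],"roll":0},{"linear":[-0.4,0,0.6],"roll":0},{"linear":[0,0,0.8],"roll":0},{"linear":[0,0,0.8],"roll":0},{"linear":[0,0,0.8],"roll":0},{"linear":[0,0,0.4],"roll":0},{"linear":[0,0,0],"roll":0}]'
```

```text
time_s: 1.93
position: [0.4831, 0.0477, 0.0723]
tool_rot: [[-0.838, 0.545, -0.007], [0.545, 0.838, 0.001], [0.007, -0.003, -1.0]]
ft_force: [-1.3, 0.3, 1.0]
grip_width: 0.0
gripper_force: 0.0
```

```bash
python3 -m jog '[{"linear":[-0.4,-0.07,0],"roll":0},{"linear":[-0.4,0,0],"roll":0},{"linear":[-0.3,0,0],"roll":0},{"linear":[-0.25,0,0],"roll":0},{"linear":[-0.25,0,0],"roll":0},{"linear":[-0.25,0,0],"roll":0},{"linear":[-0.25,0,0],"roll":0},{"linear":[-0.2,0,0],"roll":0},{"linear":[0,0,0],"roll":0},{"linear":[0.2,0,0],"roll":0},{"linear":[0,0,0],"roll":0},{"linear":[0,0,0],"roll":0}]'
python3 - <<'E'
from h import *
a=optics.get_image('top')[:,:,::-1][110:330,200:430];b=optics.get_image('side')[:,:,::-1][160:300,210:450]
cv2.imwrite('pics/p1.png',np.vstack([cv2.resize(a,(460,340)),cv2.resize(b,(460,268))][:1]+[cv2.resize(b,(460,255))]))
E
```

```text
time_s: 2.93
position: [0.5533, -0.0003, 0.0754]
tool_rot: [[-0.839, 0.545, -0.001], [0.545, 0.839, 0.0], [0.001, -0.0, -1.0]]
ft_force: [-0.2, 0.0, 0.1]
grip_width: -0.0002
gripper_force: 0.0
```

View pics/p1.png

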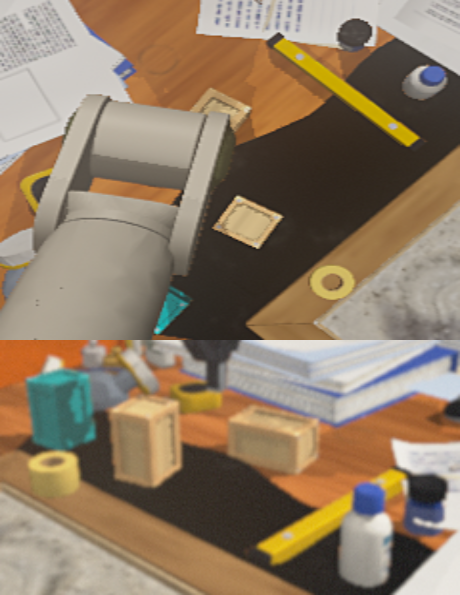

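Crate 1 lies tipped forwards: side view at about (270,440) in the composite. Crate 2 is still upright and the rest of the scene is undisturbed. Now going behind crate 2.

```bash
python3 -m jog '[{"linear":[0.3,0,-0.9],"roll":0},{"linear":[0.8,0,-0.3],"roll":0},{"linear":[0.8,-0.4,0],"roll":0},{"linear":[0.6,-0.7,0],"roll":0},{"linear":[0,-0.9,0],"roll":0},{"linear":[0,-0.8,0],"roll":0},{"linear":[0,0,0.6],"roll":0},{"linear":[0,0,0.6],"roll":0},{"linear":[0,0,0],"roll":0}]'
```

```text
time_s: 3.78
position: [0.4074, -0.0401, 0.073]
tool_rot: [[-0.838, 0.546, -0.005], [0.546, 0.838, 0.002], [0.005, -0.001, -1.0]]
ft_force: [-0.8, 0.1, -0.2]
grip_width: 0.0002
gripper_force: 0.0
```

```bash
python3 -m jog '[{"linear":[-0.4,0,0],"roll":0},{"linear":[-0.35,0,0],"roll":0},{"linear":[-0.25,0,0],"roll":0},{"linear":[-0.25,0,0],"roll":0},{"linear":[-0.25,0,0],"roll":0},{"linear":[-0.25,0,0],"roll":0},{"linear":[-0.25,0,0],"roll":0},{"linear":[-0.2,0,0],"roll":0},{"linear":[0,0,0],"roll":0},{"linear":[0.2,0,-0.5],"roll":0},{"linear":[0.3,0,-0.9],"roll":0},{"linear":[0.2,0.4,-0.9],"roll":0}]'
python3 -m jog '[{"linear":[0.6,0.8,0],"roll":0},{"linear":[0.6,0.8,0],"roll":0},{"linear":[0.6,0.8,0],"roll":0},{"linear":[0.6,0.8,0],"roll":0},{"linear":[0.6,0.8,0],"roll":0},{"linear":[0.6,0.8,0],"roll":0},{"linear":[0.3,0.9,0],"roll":0},{"linear":[0,0,0],"roll":0}]'
python3 - <<'E'
from h import *
a=optics.get_image('top')[:,:,::-1];b=optics.get_image('side')[:,:,::-1]
cv2.imwrite('pics/t2full.png',a);cv2.imwrite('pics/s2full.png',b)
A=cv2.resize(a[130:280,250:420],None,fx=3,fy=3,interpolation=cv2.INTER_CUBIC);
cv2.imwrite('pics/p2.png',A)
h=cv2.cvtColor(a,cv2.COLOR_BGR2HSV).astype(int)
# redness against neighbours
r=(a[:,:,2].astype(int)-a[:,:,1]);sub=(h[:,:,0]<6)|(h[:,:,0]>172)
m=sub&(h[:,:,1]>90)&(h[:,:,2]>60);m[:180]=0;m[290:]=0;m[:,:250]=0;m[:,400:]=0
print([(x,y,a[y,x].tolist()) for y,x in np.argwhere(m)])
E
```

```text
time_s: 4.78
position: [0.4661, -0.0599, 0.1675]
tool_rot: [[-0.837, 0.547, -0.004], [0.547, 0.837, 0.001], [0.004, -0.001, -1.0]]
ft_force: [2.8, 0.2, -0.3]
grip_width: 0.0004
gripper_force: 0.0
time_s: 5.45
position: [0.4615, 0.2217, 0.1673]
tool_rot: [[-0.841, 0.541, 0.001], [0.541, 0.841, 0.002], [0.0, 0.002, -1.0]]
ft_force: [-0.8, -0.6, 0.1]
grip_width: 0.0
gripper_force: 0.0
[]
```

View pics/p2.png

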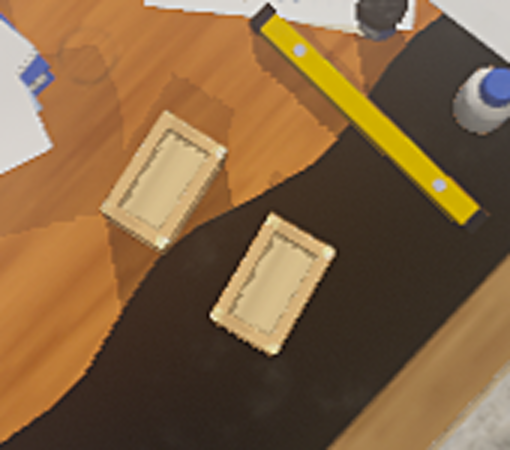

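Both crates lie tipped. In this crop crate 1 is centred at (163,180) and crate 2 at (272,284), with undersides at lower left, nearly edge-on. I'll look for red in the pixel profile across those edges.

Run:
```python
from h import *
ims=np.mean([optics.get_image('top').astype(float) for _ in range(8)],0)
cr={}
for n,c in(("c1",[(102,212),(164,248),(226,150),(166,112)]),("c2",[(211,318),(273,354),(336,252),(272,213)])):
    px=[(250+x/3,130+y/3) for x,y in c];P=np.array([onz('top',p,.052) for p in px]);cen=P.mean(0)
    u=(P[2]+P[3]-P[0]-P[1])/2;print(n,cen,'len',np.linalg.norm(u),'yaw',np.degrees(np.arctan2(u[1],u[0])),'w',np.linalg.norm(P[0]-P[1]))
    u/=np.linalg.norm(u);v=np.array([-u[1],u[0],0]);o=cen-.045*u;o0=o.copy();o0[2]=0
    print(' near top px',proj('top',o),'bottom px',proj('top',o0))
    for s in np.arange(-.03,.010,.002):
        L=[proj('top',o+s*u+k*v) for k in np.linspace(-.016,.016,9)]
        col=np.mean([cv2.remap(ims.astype(np.float32),np.float32([[p[0]]]),np.float32([[p[1]]]),1)[0,0] for p in L],0)
        print('  %.3f'%s,col.round(0),(col[0]/col[1]).round(2),(col[1]/col[2]).round(2))
```

```text
c1 [ 0.6148 -0.0442  0.052 ] len 0.08789990994892223 yaw -33.373372274762005 w 0.053379661100373205
 near top px [294.0687 207.0575] bottom px [295.2221 209.4764]
  -0.030 [161. 100.  48.] 1.61 2.07
  -0.028 [159.  99.  48.] 1.61 2.06
  -0.026 [155.  96.  47.] 1.61 2.05
  -0.024 [153.  95.  47.] 1.61 2.04
  -0.022 [153.  95.  47.] 1.61 2.02
  -0.020 [152.  95.  47.] 1.61 2.01
  -0.018 [150.  94.  47.] 1.6 1.99
  -0.016 [146.  91.  46.] 1.6 1.97
  -0.014 [145.  91.  46.] 1.6 1.96
  -0.012 [144.  91.  46.] 1.59 1.96
  -0.010 [142.  89.  46.] 1.59 1.95
  -0.008 [141.  88.  45.] 1.6 1.94
  -0.006 [140.  86.  44.] 1.62 1.97
  -0.004 [137.  87.  47.] 1.57 1.86
  -0.002 [144. 109.  71.] 1.32 1.54
  0.000 [155. 124.  84.] 1.25 1.48
  0.002 [201. 166. 115.] 1.21 1.45
  0.004 [210. 174. 121.] 1.2 1.44
  0.006 [207. 173. 120.] 1.2 1.44
  0.008 [211. 175. 122.] 1.2 1.44
c2 [ 0.5355 -0.1229  0.052 ] len 0.08953216250371493 yaw -32.43713229415947 w 0.05274667271784801
 near top px [330.6007 242.0842] bottom px [330.1465 242.9709]
  -0.030 [53. 40. 31.] 1.3 1.3
  -0.028 [53. 41. 31.] 1.3 1.3
  -0.026 [53. 41. 31.] 1.3 1.31
  -0.024 [53. 40. 31.] 1.31 1.31
  -0.022 [53. 40. 31.] 1.31 1.32
  -0.020 [53. 41. 31.] 1.32 1.31
  -0.018 [54. 41. 31.] 1.31 1.31
  -0.016 [54. 42. 32.] 1.3 1.32
  -0.014 [55. 42. 32.] 1.29 1.32
  -0.012 [55. 42. 32.] 1.29 1.32
  -0.010 [54. 42. 32.] 1.3 1.32
  -0.008 [54. 42. 31.] 1.31 1.33
  -0.006 [52. 40. 30.] 1.32 1.33
  -0.004 [45. 33. 26.] 1.35 1.3
  -0.002 [67. 50. 35.] 1.34 1.44
  0.000 [159. 127.  83.] 1.26 1.52
  0.002 [205. 171. 117.] 1.2 1.46
  0.004 [208. 173. 119.] 1.2 1.45
  0.006 [206. 170. 116.] 1.21 1.46
  0.008 [209. 172. 118.] 1.21 1.46
```

The view is too grazing because the rims hide the recessed face. I'll turn crate 2 about 50° in place by nudging the side of its near end, so the side camera can see its underside. There is room on its -y side.

```bash
python3 -m jog '[{"linear":[-0.66,-0.61,0],"roll":0},{"linear":[-0.66,-0.61,0],"roll":0},{"linear":[-0.66,-0.61,0],"roll":0},{"linear":[-0.66,-0.61,0],"roll":0},{"linear":[-0.66,-0.61,0],"roll":0},{"linear":[-0.66,-0.61,0],"roll":0},{"linear":[-0.66,-0.61,0],"roll":0},{"linear":[-0.64,-0.6,0],"roll":0},{"linear":[0,0,0],"roll":0},{"linear":[0,0,0],"roll":0}]'
```

```text
time_s: 6.78
position: [0.532, -0.0633, 0.1671]
tool_rot: [[-0.837, 0.548, -0.0], [0.548, 0.837, 0.0], [0.0, -0.0, -1.0]]
ft_force: [-1.0, 0.4, 0.2]
grip_width: 0.0002
gripper_force: 0.0
```

```bash
python3 -m jog '[{"linear":[0.08,0.16,0.5],"roll":0},{"linear":[0,0,0.9],"roll":0},{"linear":[0,0,0.8],"roll":0},{"linear":[0,0,0.8],"roll":0},{"linear":[0,0,0.5],"roll":0},{"linear":[0,0,0],"roll":0}]'
python3 -m jog '[{"linear":[0,-0.2,0],"roll":0},{"linear":[0.03,-0.2,0],"roll":0},{"linear":[0.06,-0.2,0],"roll":0},{"linear":[0.06,-0.2,0],"roll":0},{"linear":[0.06,-0.2,0],"roll":0},{"linear":[0.03,-0.2,0],"roll":0},{"linear":[0,-0.2,0],"roll":0},{"linear":[0,-0.2,0],"roll":0},{"linear":[0,-0.15,0],"roll":0},{"linear":[0,0,0],"roll":0}]'
python3 - <<'E'
from h import *
a=optics.get_image('top')[:,:,::-1];b=optics.get_image('side')[:,:,::-1]
A=cv2.resize(a[150:290,260:400],None,fx=2.8,fy=2.8);B=cv2.resize(b[170:270,260:400],None,fx=2.8,fy=2.8)
cv2.imwrite('pics/p3.png',np.hstack([A,cv2.copyMakeBorder(B,0,A.shape[0]-B.shape[0],0,0,0)]))
E
```

```text
time_s: 7.28
position: [0.5304, -0.0527, 0.0239]
tool_rot: [[-0.839, 0.544, -0.007], [0.544, 0.839, 0.003], [0.007, -0.002, -1.0]]
ft_force: [-1.7, -0.5, -0.5]
grip_width: 0.0001
gripper_force: 0.0
time_s: 8.12
position: [0.486, -0.1089, 0.0272]
tool_rot: [[-0.838, 0.546, -0.0], [0.546, 0.838, -0.0], [0.0, -0.0, -1.0]]
ft_force: [0.6, 0.2, -0.3]
grip_width: -0.0002
gripper_force: 0.0
```

View pics/p3.png

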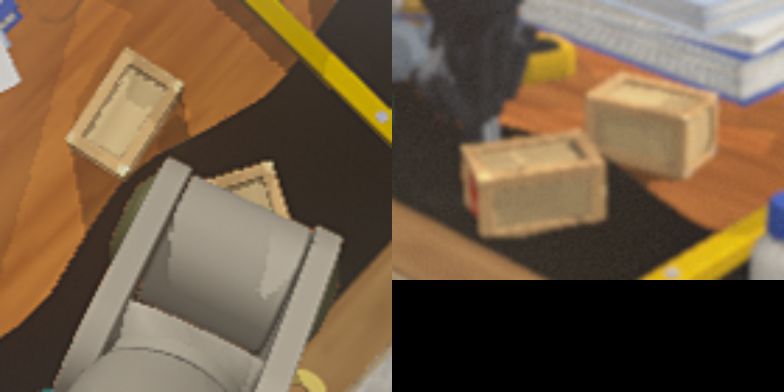

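The side view shows red on crate 2's near end, at about (470,195) in the composite, which is full-image (288,240). So crate 2 is the stamped one and crate 1 stays where it fell. Backing off to measure crate 2's pose.

```bash
python3 -m jog '[{"linear":[0.1,0.3,0],"roll":0},{"linear":[0.3,0.2,-0.5],"roll":0},{"linear":[0.4,0,-0.8],"roll":0},{"linear":[0.4,0,-0.8],"roll":0},{"linear":[0.4,0.4,-0.8],"roll":0},{"linear":[0.6,0.7,0],"roll":0},{"linear":[0.6,0.7,0],"roll":0},{"linear":[0.6,0.7,0],"roll":0},{"linear":[0.6,0.7,0],"roll":0},{"linear":[0,0.9,0],"roll":0},{"linear":[0,0.9,0],"roll":0},{"linear":[0,0,0],"roll":0}]'
python3 - <<'E'
from h import *
a=optics.get_image('top')[:,:,::-1];b=optics.get_image('side')[:,:,::-1]
cv2.imwrite('pics/t4full.png',a);cv2.imwrite('pics/s4full.png',b)
A=cv2.resize(a[140:280,250:420],None,fx=3,fy=3,interpolation=cv2.INTER_CUBIC);cv2.imwrite('pics/p4.png',A)
hsv=cv2.cvtColor(a,cv2.COLOR_BGR2HSV);m=cv2.inRange(hsv,(10,20,150),(28,150,255))
mm=np.zeros_like(m);mm[170:265,315:375]=m[170:265,315:375]
k=max(cv2.findContours(mm,0,2)[0],key=cv2.contourArea);r=cv2.minAreaRect(k);bx=cv2.boxPoints(r);P=np.array([onz('top',q,.052) for q in bx]);print(r,P,P.mean(0))
E
```

```text
time_s: 9.22
position: [0.4745, 0.1682, 0.1434]
tool_rot: [[-0.841, 0.542, 0.003], [0.542, 0.841, 0.001], [-0.002, 0.002, -1.0]]
ft_force: [-1.5, -0.1, -0.8]
grip_width: 0.0
gripper_force: 0.0
((350.1513671875, 229.99188232421875), (40.65737533569336, 26.467729568481445), 72.89727020263672) [[ 0.5587 -0.1024  0.052 ]
 [ 0.5748 -0.1592  0.052 ]
 [ 0.4878 -0.1829  0.052 ]
 [ 0.4721 -0.1265  0.052 ]] [ 0.5234 -0.1428  0.052 ]
```

View pics/p4.png

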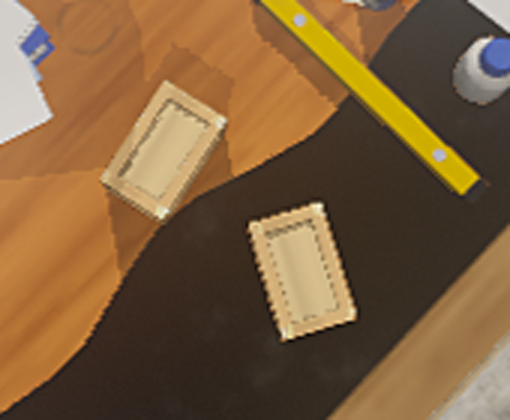

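Crate 2 is centred at (0.523,-0.143) with yaw about +15°. It needs about 60° clockwise to line up with the bar, so I'll push the left side of its front end. Moving above that point first.

```bash
python3 -m jog '[{"linear":[-0.67,-0.6,0],"roll":0},{"linear":[-0.67,-0.6,0],"roll":0},{"linear":[-0.67,-0.6,0],"roll":0},{"linear":[-0.67,-0.6,0],"roll":0},{"linear":[-0.67,-0.6,0],"roll":0},{"linear":[-0.67,-0.6,0],"roll":0},{"linear":[-0.67,-0.6,0],"roll":0},{"linear":[0,0,0],"roll":0},{"linear":[0,0,0],"roll":0}]'
```

```text
time_s: 10.07
position: [0.5374, -0.0814, 0.143]
tool_rot: [[-0.836, 0.548, -0.001], [0.548, 0.836, 0.0], [0.001, -0.0, -1.0]]
ft_force: [-0.7, 0.7, -0.5]
grip_width: -0.0002
gripper_force: 0.0
```

```bash
python3 -m jog '[{"linear":[0,0.06,0.6],"roll":0},{"linear":[0,0,0.8],"roll":0},{"linear":[0,0,0.8],"roll":0},{"linear":[0,0,0.7],"roll":0},{"linear":[0,0,0],"roll":0}]'
python3 -m jog '[{"linear":[-0.2,-0.1,0],"roll":0},{"linear":[-0.22,-0.1,0],"roll":0},{"linear":[-0.22,-0.1,0],"roll":0},{"linear":[-0.22,-0.1,0],"roll":0},{"linear":[-0.2,-0.1,0],"roll":0},{"linear":[-0.2,-0.2,0],"roll":0},{"linear":[-0.2,-0.2,0],"roll":0},{"linear":[-0.18,-0.2,0],"roll":0},{"linear":[0,0,0],"roll":0}]'
python3 -m jog '[{"linear":[0,0.3,0],"roll":0},{"linear":[0,0.2,-0.4],"roll":0},{"linear":[0.2,0,-0.9],"roll":0},{"linear":[0.3,0,-0.9],"roll":0},{"linear":[0.4,0.4,-0.8],"roll":0},{"linear":[0.6,0.7,0],"roll":0},{"linear":[0.6,0.7,0],"roll":0},{"linear":[0.6,0.7,0],"roll":0},{"linear":[0.6,0.7,0],"roll":0},{"linear":[0.6,0.7,0],"roll":0},{"linear":[0.4,0.9,0],"roll":0},{"linear":[0,0,0],"roll":0}]'
cat > m.py <<'E'
from h import *
import sys
a=optics.get_image('top')[:,:,::-1]
A=cv2.resize(a[140:280,250:420],None,fx=3,fy=3,interpolation=cv2.INTER_CUBIC);cv2.imwrite(sys.argv[1],A)
hsv=cv2.cvtColor(a,cv2.COLOR_BGR2HSV);m=cv2.inRange(hsv,(10,20,150),(28,150,255))
mm=np.zeros_like(m);mm[150:262,322:395]=m[150:262,322:395];mm[215:262,375:]=0
B=np.array([.665,-.201]);n=np.array([.695,-.719]);t=np.array([.719,.695])
for k in sorted(cv2.findContours(mm,0,2)[0],key=cv2.contourArea)[-2:]:
    r=cv2.minAreaRect(k);P=np.array([onz('top',q,.052) for q in cv2.boxPoints(r)]);c=P.mean(0)[:2]
    e=[P[i]-P[i-1] for i in range(4)];L=max(e,key=np.linalg.norm);L=L*np.sign(L[0])
    print('area',cv2.contourArea(k),r,'cen',c,'sizes',np.linalg.norm(e,axis=1)[:2],'yaw',np.degrees(np.arctan2(L[1],L[0])),'bar xy',(c-B)@n,(c-B)@t)
E
python3 m.py pics/p5.png
```

```text
time_s: 10.48
position: [0.536, -0.0755, 0.0231]
tool_rot: [[-0.839, 0.545, -0.009], [0.545, 0.839, 0.003], [0.009, -0.002, -1.0]]
ft_force: [-1.4, 0.1, -0.2]
grip_width: 0.0001
gripper_force: 0.0
time_s: 11.23
position: [0.5707, -0.1524, 0.0273]
tool_rot: [[-0.837, 0.547, 0.001], [0.547, 0.837, -0.001], [-0.001, -0.001, -1.0]]
ft_force: [-0.2, -0.1, -0.0]
grip_width: 0.0
gripper_force: 0.0
time_s: 12.23
position: [0.5409, 0.1283, 0.1474]
tool_rot: [[-0.842, 0.54, -0.0], [0.54, 0.842, 0.002], [0.001, 0.001, -1.0]]
ft_force: [-0.6, 0.2, -0.4]
grip_width: -0.0003
gripper_force: 0.0
area 12.5 ((323.5, 181.5), (3.0, 9.0), 0.0) cen [ 0.6333 -0.0863] sizes [0.0067 0.0204] yaw -1.3929118481208573 bar xy -0.10451342395245901 0.056902241888768
area 850.0 ((364.0384521484375, 228.69229125976562), (25.793560028076172, 41.602516174316406), 33.6900634765625) cen [ 0.5255 -0.1738] sizes [0.0568 0.0929] yaw -35.298322556774295 bar xy -0.11653553374243945 -0.08137491074826016
```

Crate 2 now has yaw -35°, 116 mm before the bar at y = -81 mm. I'll turn the hand square to the bar and go in behind it.

```bash
python3 -m jog '[{"linear":[0,0,0],"roll":1},{"linear":[0,0,0],"roll":1},{"linear":[0,0,0],"roll":0.6},{"linear":[-0.46,-0.77,0],"roll":0},{"linear":[-0.46,-0.77,0],"roll":0},{"linear":[-0.46,-0.77,0],"roll":0},{"linear":[-0.46,-0.77,0],"roll":0},{"linear":[-0.46,-0.77,0],"roll":0},{"linear":[-0.46,-0.77,0],"roll":0},{"linear":[-0.46,-0.77,0],"roll":0},{"linear":[0,0,0],"roll":0},{"linear":[0,0,0],"roll":0}]'
```

```text
time_s: 13.28
position: [0.4753, -0.1224, 0.1472]
tool_rot: [[-0.691, 0.722, -0.001], [0.722, 0.691, 0.0], [0.0, -0.0, -1.0]]
ft_force: [0.1, 0.1, 0.8]
grip_width: -0.0
gripper_force: 0.0
```

```bash
python3 -m jog '[{"linear":[0.13,0.13,0.6],"roll":0},{"linear":[0,0,0.8],"roll":0},{"linear":[0,0,0.8],"roll":0},{"linear":[0,0,0.8],"roll":0},{"linear":[0,0,0],"roll":0},{"linear":[0,0,0],"roll":0}]'
python3 -m jog '[{"linear":[-0.18,0,0],"roll":0},{"linear":[-0.18,0,0],"roll":0},{"linear":[-0.18,0,0],"roll":0},{"linear":[-0.18,0,0],"roll":0},{"linear":[-0.18,0,0],"roll":0},{"linear":[-0.18,0,0],"roll":0},{"linear":[-0.18,0,0],"roll":0},{"linear":[-0.14,0,0],"roll":0},{"linear":[-0.1,0,0],"roll":0},{"linear":[0,0,0],"roll":0},{"linear":[0,0,0],"roll":0}]'
python3 - <<'E'
from h import *
p=env.observe()['position'];d=p[:2]-[.665,-.201];print(d@[.695,-.719],d@[.719,.695])
a=optics.get_image('top')[:,:,::-1];b=optics.get_image('side')[:,:,::-1]
A=cv2.resize(a[130:250,310:430],None,fx=3,fy=3);B=cv2.resize(b[190:290,290:420],None,fx=3,fy=3)
cv2.imwrite('pics/p6.png',np.hstack([A,cv2.copyMakeBorder(B,0,A.shape[0]-B.shape[0],0,0,0)]))
E
```

```text
time_s: 13.78
position: [0.4758, -0.1124, 0.027]
tool_rot: [[-0.695, 0.719, -0.003], [0.719, 0.695, 0.001], [0.003, -0.001, -1.0]]
ft_force: [0.2, -0.6, 0.7]
grip_width: -0.0003
gripper_force: 0.0
time_s: 14.7
position: [0.518, -0.157, 0.0272]
tool_rot: [[-0.694, 0.72, 0.001], [0.72, 0.694, -0.001], [-0.001, -0.0, -1.0]]
ft_force: [-0.0, -0.3, -0.2]
grip_width: -0.0003
gripper_force: 0.0
-0.13381693341517667 -0.07508351159730602
```

View pics/p6.png

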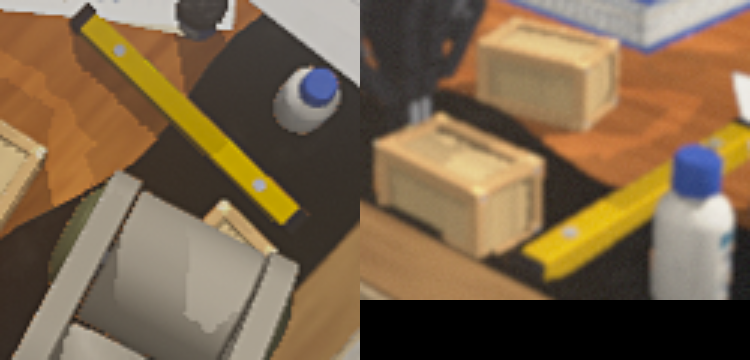

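The crate lies nearly square to the bar, with a gap of about 20 mm. Creeping forward now and watching the force.

```bash
python3 -m jog '[{"linear":[-0.05,0,0],"roll":0},{"linear":[-0.05,0,0],"roll":0},{"linear":[-0.05,0,0],"roll":0},{"linear":[-0.05,0,0],"roll":0},{"linear":[-0.05,0,0],"roll":0},{"linear":[-0.05,0,0],"roll":0},{"linear":[-0.05,0,0],"roll":0},{"linear":[-0.05,0,0],"roll":0}]'
python3 -m jog '[{"linear":[-0.03,0,0],"roll":0},{"linear":[-0.03,0,0],"roll":0},{"linear":[0,0,0],"roll":0},{"linear":[0,0,0],"roll":0}]'
python3 - <<'E'
from h import *
p=env.observe()['position'];d=p[:2]-[.665,-.201];print(d@[.695,-.719])
a=optics.get_image('top')[:,:,::-1];cv2.imwrite('pics/t7.png',a)
hsv=cv2.cvtColor(a,cv2.COLOR_BGR2HSV)
ims=a.astype(np.float32);B=np.array([.665,-.201])
for t in(-.09,-.083,-.076):   # profile along n at crate top height
    print(t,[(round(s,3),[int(v) for v in ims[tuple(np.round(proj('top',[*(B+s*np.array([.695,-.719])+t*np.array([.719,.695])),.05])).astype(int)[::-1])]]) for s in np.arange(-.05,.0,.003)])
E
```

```text
time_s: 15.47
position: [0.529, -0.1682, 0.0273]
tool_rot: [[-0.694, 0.72, -0.0], [0.72, 0.694, 0.0], [0.0, -0.0, -1.0]]
ft_force: [-0.6, 0.7, -0.6]
grip_width: -0.0002
gripper_force: 0.9
time_s: 15.8
position: [0.5307, -0.1701, 0.0274]
tool_rot: [[-0.694, 0.72, 0.0], [0.72, 0.694, -0.0], [-0.001, 0.0, -1.0]]
ft_force: [-0.4, 0.5, -0.6]
grip_width: 0.0002
gripper_force: 0.1
-0.11557040192021538
-0.09 [(np.float64(-0.05), [147, 163, 172]), (np.float64(-0.047), [146, 163, 171]), (np.float64(-0.044), [145, 162, 170]), (np.float64(-0.041), [142, 159, 169]), (np.float64(-0.038), [140, 157, 165]), (np.float64(-0.035), [138, 153, 163]), (np.float64(-0.032), [133, 149, 158]), (np.float64(-0.029), [131, 146, 155]), (np.float64(-0.026), [127, 141, 148]), (np.float64(-0.023), [106, 138, 163]), (np.float64(-0.02), [104, 152, 187]), (np.float64(-0.017), [114, 155, 189]), (np.float64(-0.014), [36, 143, 173]), (np.float64(-0.011), [0, 144, 173]), (np.float64(-0.008), [0, 142, 172]), (np.float64(-0.005), [1, 141, 171]), (np.float64(-0.002), [0, 139, 169])]
-0.083 [(np.float64(-0.05), [148, 164, 172]
[... 581 characters left out ...]
p.float64(-0.002), [0, 157, 187])]
-0.076 [(np.float64(-0.05), [146, 163, 172]), (np.float64(-0.047), [145, 161, 170]), (np.float64(-0.044), [143, 159, 168]), (np.float64(-0.041), [140, 156, 165]), (np.float64(-0.038), [137, 152, 162]), (np.float64(-0.035), [132, 147, 156]), (np.float64(-0.032), [129, 143, 152]), (np.float64(-0.029), [121, 139, 150]), (np.float64(-0.026), [110, 163, 201]), (np.float64(-0.023), [113, 165, 195]), (np.float64(-0.02), [119, 173, 196]), (np.float64(-0.017), [146, 199, 208]), (np.float64(-0.014), [61, 155, 181]), (np.float64(-0.011), [0, 139, 172]), (np.float64(-0.008), [139, 150, 159]), (np.float64(-0.005), [180, 155, 153]), (np.float64(-0.002), [102, 157, 184])]
```

```bash
python3 -m jog '[{"linear":[-0.03,0,0],"roll":0},{"linear":[-0.03,0,0],"roll":0},{"linear":[0,0,0],"roll":0}]'
python3 -m jog '[{"linear":[-0.02,0,0],"roll":0},{"linear":[-0.02,0,0],"roll":0},{"linear":[0,0,0],"roll":0}]'
```

```text
time_s: 16.1
position: [0.5323, -0.1716, 0.0274]
tool_rot: [[-0.694, 0.72, -0.0], [0.72, 0.694, 0.0], [0.0, 0.0, -1.0]]
ft_force: [-0.1, 2.1, 1.3]
grip_width: -0.0002
gripper_force: 0.9
time_s: 16.35
position: [0.5333, -0.1726, 0.0274]
tool_rot: [[-0.694, 0.72, -0.0], [0.72, 0.694, 0.0], [0.0, -0.0, -1.0]]
ft_force: [-2.4, 3.2, 2.6]
grip_width: -0.0003
gripper_force: 1.5
```

The force has risen to about 4 N along the push direction at the expected position, so the crate is touching the bar. Backing straight off, then clear.

```bash
python3 -m jog '[{"linear":[0.1,0,0],"roll":0},{"linear":[0.4,0,0],"roll":0},{"linear":[0.5,0,-0.4],"roll":0},{"linear":[0.3,0,-0.9],"roll":0},{"linear":[0.2,0,-0.9],"roll":0},{"linear":[0.2,0.3,-0.9],"roll":0},{"linear":[0.4,0.8,0],"roll":0},{"linear":[0.4,0.8,0],"roll":0},{"linear":[0.4,0.8,0],"roll":0},{"linear":[0.3,0.8,0],"roll":0},{"linear":[0.2,0.8,0],"roll":0},{"linear":[0,0.8,0],"roll":0}]'
python3 -m jog '[{"linear":[0,0.6,0],"roll":0},{"linear":[0,0,0],"roll":0},{"linear":[0,0,0],"roll":0}]'
python3 m.py pics/x.png
python3 - <<'E'
from h import *
a=optics.get_image('top')[:,:,::-1];b=optics.get_image('side')[:,:,::-1]
A=cv2.resize(a[120:280,240:430],None,fx=2,fy=2);B=cv2.resize(b[160:310,230:450],None,fx=1.8,fy=1.8)
h=max(A.shape[0],B.shape[0]);P=lambda i:cv2.copyMakeBorder(i,0,h-i.shape[0],0,0,0)
cv2.imwrite('pics/p8.png',np.hstack([P(A),P(B)]))
E
```

```text
time_s: 17.35
position: [0.5857, 0.0692, 0.1516]
tool_rot: [[-0.695, 0.719, 0.001], [0.719, 0.695, -0.0], [-0.001, 0.0, -1.0]]
ft_force: [1.3, -0.4, 0.4]
grip_width: 0.0
gripper_force: 0.0
time_s: 17.6
position: [0.6033, 0.0841, 0.1508]
tool_rot: [[-0.695, 0.719, 0.0], [0.719, 0.695, -0.0], [-0.0, -0.0, -1.0]]
ft_force: [-1.0, -0.7, -0.2]
grip_width: 0.0
gripper_force: 0.0
area 12.5 ((323.5, 181.5), (3.0, 9.0), 0.0) cen [ 0.6333 -0.0863] sizes [0.0067 0.0204] yaw -1.3929118481208573 bar xy -0.10451342395245901 0.056902241888768
area 419.5 ((383.4712219238281, 211.0078125), (18.48859977722168, 42.35860824584961), 48.23970031738281) cen [ 0.5638 -0.2185] sizes [0.0409 0.0956] yaw -49.7729276491215 bar xy -0.05774296237789541 -0.08488565843433016
```

View pics/p8.png

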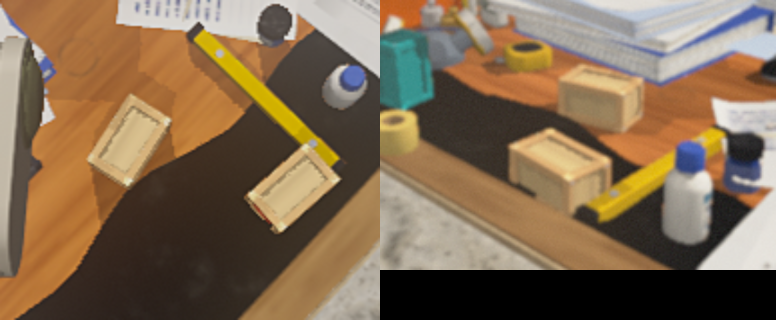

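The stamped crate lies square against the bar, with its centre about 58 mm before the bar's centre line and y about -94 mm. Its red edge shows at (255,215) in the composite. The other crate is untouched since it fell, the bystanders are in place and the hand is clear.

```bash
python3 -c "
from rig import env
print(env.close_job())"
```

```text
the job is handed in; nothing more can be done
None
```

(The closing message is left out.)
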